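# Load a power stick into the camp lantern's dock

## Task

Load the charged yellow power stick into the lantern's dock: push it against the spring follower until its tail drops behind the small end lip and it lies flat on the channel floor, with the spring holding it there, then slide the orange locking rail fully home over it. Leave the spent blue stick and the flask, can, mug and cup where they are.

Things in the scene. Friction and masses are not known exactly. Their poses are not given: they have to be found in the camera images.
- seat (a point): In the olive lantern dock fixed to the table: point on the channel floor (12 mm above the table) under the centre of a loaded stick. x: along the channel to the spring follower and lantern; z up. Open-topped channel, 40 mm wide inside; walls 22 mm above the floor, flared in the upper 8 mm, 60 mm across outside. Lantern housing from x = +115 mm, 90 mm wide; lantern top 173 mm above the table.
- lip (a point): Top middle of the steel end lip that closes the channel at its tail end, axes as the seat's. 8 mm high above the channel floor, 8 mm thick; inner face at x = -60 mm of the seat. From there to the follower at rest is 105 mm, less than the stick's 120 mm: push the stick in over the lip, then lower it.
- follower_face (a point): Middle of the face of the brass spring follower that the stick's nose pushes on, axes as the seat's; at rest at x = +45 mm of the seat. A block 34 mm wide, its top 34 mm above the channel floor.
- follower (a joint): Travel (m) of the spring follower: 0 at rest, grows as it is pushed along +x of the seat, at most 0.045. The spring pushes with 4 N at first plus 0.2 N per mm. Reads 0.015 with a stick loaded.
- rail (a joint): Opening (m) of the orange locking rail: 0 fully home (end stop), 0.115 at most; opens along -x of the seat, stays where left, takes about 2 N to slide. A fork: its two prongs (22 mm apart, undersides 36 mm above the channel floor) pass beside the fin, over a loaded stick's body, and strike a stick not fully down. Prong tips at x = -10 mm minus the opening in the seat's frame; skirts outside, 78 mm across.
- rail_knob (a point): Centre of the black square grip on the rail, 24 x 24 mm, 36 mm tall, its top 92 mm above the table, axes as the seat's. It stands on the rail's bridge, a plate 78 mm wide with its top 56 mm above the table. At x = -90 mm minus the rail's opening in the seat's frame.
- stick_center (a point): The charged stick: yellow body 120 x 34 x 34 mm (x along its length) with two black bands and brass end plates, and on top a black grip fin 60 mm long, 16 mm thick, rising 32 mm above the body, in the middle. Total height 66 mm, about 0.3 kg, same both ways round. This point is its centre, 33 mm above its underside, z up. It starts upright on the table.
- spent_center (a point): The spent stick, blue body, otherwise the same shape as the yellow one; same point. To be left alone.
- flask: Steel flask, 68 mm across, 210 mm tall, on the left; origin at the centre of its underside. Bystander.
- mug: White mug, 80 mm across, 85 mm tall, on the right; origin at the centre of its underside. Bystander.
- canister: Green can, 90 mm across, 100 mm tall, on the left; origin at the centre of its underside. Bystander.
- tumbler: Copper cup, 76 mm across, 90 mm tall, on the right; origin at the centre of its underside. Bystander.
Things that resemble listed ones, but are neither listed nor needed, are in the scene too. Leave any turquoise or white look-alike of the part that bears stick_center alone.

How it is judged (in metres and radians):
On the way:
1. the yellow stick lies in the channel between lip and compressed follower while the rail is still open (x of stick_center in the frame of seat between -0.008 and 0.008 m and y of stick_center in the frame of seat between -0.005 and 0.005 m and z of stick_center in the frame of seat between 0.028 and 0.038 m and angle between the x axis of stick_center and the x axis of seat, either way round below 0.08 rad and angle between stick_center's own z axis and vertical below 0.08 rad and value of joint follower above 0.008 m and value of joint rail above 0.05 m), for 0.2 s.
At the end, for the whole second after the job is handed in: The yellow stick lies in the channel, its centre within 8 mm along, 5 mm across and 5 mm in height of the loaded place, level and in line within 0.08 rad, the follower pressed back by more than 8 mm, the rail within 6 mm of its closed stop, the stick at rest and released (x of stick_center in the frame of seat between -0.008 and 0.008 m and y of stick_center in the frame of seat between -0.005 and 0.005 m and z of stick_center in the frame of seat between 0.028 and 0.038 m and angle between the x axis of stick_center and the x axis of seat, either way round below 0.08 rad and angle between stick_center's own z axis and vertical below 0.08 rad and value of joint follower above 0.008 m and value of joint rail below 0.006 m and linear speed of stick below 0.02 m/s and contact force between the fingers and stick below 0.1 N); the robot touches nothing.
It fails at once if the spent blue stick moved by more than 30 mm (distance of spent_center from where it was at the start of the episode above 0.03 m).
It fails at once if a piece of display ware moved by more than 40 mm (distance of any of flask, mug, canister, tumbler from where it was at the start of the episode above 0.04 m).
It also fails if it takes over 51 s, if anything falls off the work surface, if the arm or the gripper's body presses on something with over 40 N, if the wrist force passes 120 N, or if a joint passes its speed limit or range.

## Robot

A 6-joint arm with a two-finger parallel gripper is mounted at the origin on the work surface. World frame = base frame: x ahead of the robot, y to its left, z up, the work surface at z = 0. Lengths are in m, angles in degrees, forces in N, time in s.
With the tool pointing down it reaches from about 0.25 to 0.725 m from the base axis. Payload 9.7 kg.
Tool frame: the origin (TCP) lies at the very end of the fingers, on their centre line; the grasp point (between the pads) lies 19 mm behind it (bot.pinch_z is the distance from the TCP to the grasp point, in m); x points along the fingers, z is the direction in which the jaws open and shut, and the axes are right-handed (so a half turn about x gives the same grasp; the last joint's range is limited). The gripper opens to 85 mm and grips with 20 to 120 N. Pads are 22 mm wide; open, the fingers measure 114 mm over their backs; the gripper's body (76 mm by 85 mm) begins 54 mm behind the grasp point. The pads swing forward as they close: fully open they stand 13 mm farther back than shut.
Start: joints at [-76.719, 4.979, 10.078, 95.1, 0, 90], TCP at [0.126, -0.535, 0.231] pointing down, gripper open.
Joint ranges: [-179.16, 179.16], [-48.56, 103.87], [-65.8, 70.77], [-126.05, 130.52], [-82.76, 87.17], [-180, 180]. Speed limits (degrees/s): [127.2, 127.2, 147.25, 180, 180, 180].

## Interface

Orientations are given as [roll, pitch, yaw] about the fixed x, y, z axes, in that order (R = Rz(yaw) Ry(pitch) Rx(roll)).
In Python, from workcell import bot gives the robot as it stands.
- The arm moves only by the tool play_rows, never from a script. Its argument "rows" is a list of rows, each a list of 3 entries, a list of its own where there are three numbers: the shift along the tool's x, y, z in cm, then the turn about the tool's x in degrees, then the finger opening in cm, from 0 to 8.54. A call has 1 to 12 rows; each row is the pose to reach, as a shift and turn from the pose commanded when the call began, along the tool's axes at that moment; what a row does not reach only later rows make up. A row lasts 1/12 s, in which the tool goes at most 41.7 mm and 7.16 degrees, less where a joint would pass 70% of its speed; a pose out of reach is approached as far as the arm can. A call with a gripper value outside its range is refused whole. The fingers move at their own pace and stop on an object; "squeeze" is the grip in N (left out, the last holds). Time passes only in rows, so rows that repeat a pose let the fingers close. It gives the time, the measured TCP pose, the force and the opening at its end, in the units of the state.
- bot.get_obs(): the state, without advancing time (a new reading comes with each control period).
- bot.camera(name): name is "side" or "top"; returns (picture, depth): 480x640x3 uint8, blue, green, red; 480x640 float32, m along the optical axis (not along the pixel's ray), 0 where there is no reading.
- bot.camera_model(name): a dict with "fx", "fy", "cx", "cy" (pixels), "origin" and "attitude" of the camera in the world. Camera axes: x right, y down, z forward; pixel columns grow to the right and rows downward; lengths in m; the calibration is good to about 2 mm. A picture is of the moment at which its call begins. camera_model takes no time and is no camera call.
- bot.job_done(): hands the job in, once; it reports no verdict.
The state is a dict: "time": time; "q": joint angles; "qd": joint speeds; "joint_efforts": joint torques, N m; "ee_pos": TCP position; "tcp_rot": TCP orientation; "wrist_force": force on the tool from outside, world axes, zero at the start; "torque": the same for the moment, N m; "opening": finger opening in m.
Only numpy, scipy, OpenCV 4.12 (cv2) and the standard library are available. Lean on these libraries where they do the work, as an engineer would, in place of code of your own. Each camera call takes 0.05 s, during which the arm holds its last target.

## Working session

There is one attempt and no reset: what is moved stays moved. The work goes in short steps, Python scripts to look and compute and a tool call to move; the robot and the scene stay as the last step left them, time stands still between calls to the robot, and variables do not carry over. Pictures are saved under pics/ and viewed, and the job is handed in when it is done.

Besides the shell and the picture viewer there is one more tool, called after "Call:" by a JSON object that holds its "method" and its "body", one argument or row to a line. play_rows: Moves the arm, as the interface text tells. Its arguments: {"type":"object","properties":{"rows":{"type":"array"},"squeeze":{"type":"number"}},"required":["rows"]}

```bash
mkdir -p pics; cat > h.py <<'E'
import numpy as np,cv2
from workcell import bot
def snap(n,tag):
    p,d=bot.camera(n); cv2.imwrite(f'pics/{tag}_{n}.png',p); np.save(f'pics/{tag}_{n}.npy',d); return p,d
E
python3 - <<'E'
from h import *
for n in('top','side'):
    snap(n,'a'); print(bot.camera_model(n))
o=bot.get_obs(); print(o)
E
```

```text
{'fx': 610.8055982665098, 'fy': 610.8055982665098, 'cx': 320.83262207261293, 'cy': 234.82472833607224, 'origin': array([0.25837004, 0.01404635, 1.67788078]), 'attitude': array([-172.28820703,   -0.2564314 ,  -91.25723852])}
{'fx': 447.53601757909627, 'fy': 447.53601757909627, 'cx': 311.2580401488175, 'cy': 239.0888375564486, 'origin': array([-0.00820207,  0.67878547,  0.87174295]), 'attitude': array([-133.77247675,    0.54679102, -142.36674659])}
{'time': 0.1, 'q': array([-7.67202338e+01,  5.00774669e+00,  1.00400564e+01,  9.51000621e+01,
        1.13816736e-03,  9.00004956e+01]), 'qd': array([-0.02299159,  0.05714518,  0.140768  , -0.02181207,  0.02135363,
       -0.07382401]), 'joint_efforts': array([-7.48788425e-04, -5.21562481e+01,  4.65653408e+01,  1.61125639e-02,
       -4.98947418e-05, -4.21252622e-06]), 'ee_pos': array([ 0.12629714, -0.53509386,  0.23066542]), 'tcp_rot': array([179.03807808,  89.93223812, 102.31734804]), 'wrist_force': array([ 0.17960387, -0.04184453,  0.27973037]), 'torque': array([-0.01231615, -0.00479605, -0.00809421]), 'opening': 0.0853177419824995}
```

View pics/a_top.png

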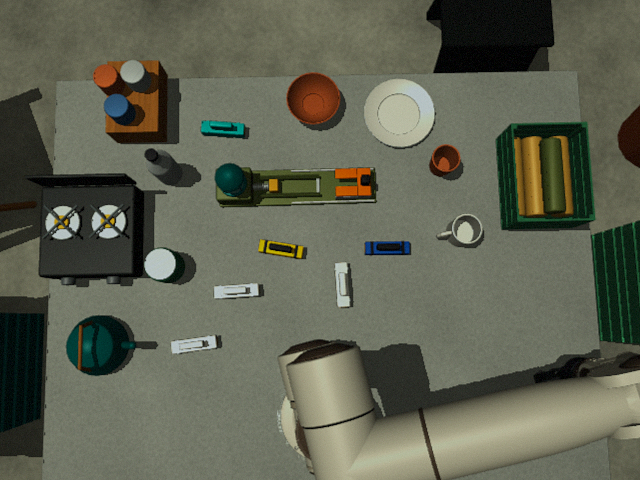

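View pics/a_side.png

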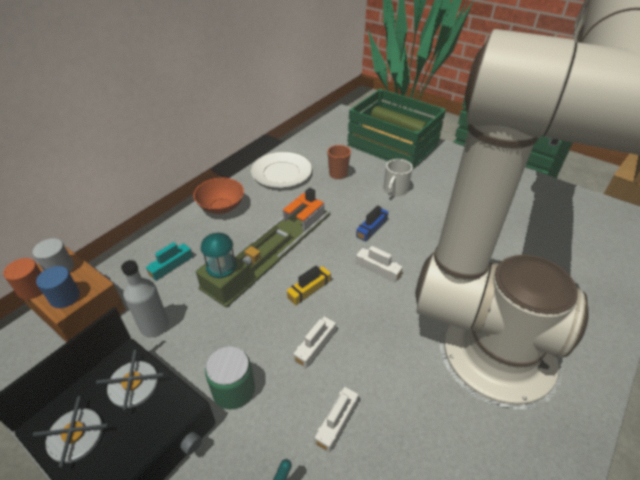

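```bash
cat >> h.py <<'E'
from scipy.spatial.transform import Rotation as R
def ray(n,u,v,z):
    m=bot.camera_model(n); Rm=R.from_euler('xyz',m['attitude'],degrees=True).as_matrix()
    u=np.atleast_1d(u).astype(float);v=np.atleast_1d(v).astype(float)
    d=np.stack([(u-m['cx'])/m['fx'],(v-m['cy'])/m['fy'],np.ones_like(u)],1)@Rm.T
    o=np.array(m['origin']); return o+d*((z-o[2])/d[:,2])[:,None]
def cloud(n,d):
    m=bot.camera_model(n); Rm=R.from_euler('xyz',m['attitude'],degrees=True).as_matrix()
    v,u=np.mgrid[0:480,0:640]
    c=np.stack([(u-m['cx'])/m['fx']*d,(v-m['cy'])/m['fy']*d,d],-1)
    return c@Rm.T+np.array(m['origin'])
E
python3 - <<'E'
from h import *
p=cv2.imread('pics/a_top.png');s=cv2.imread('pics/a_side.png')
a=cv2.resize(p[150:270,205:425],None,fx=3.6,fy=3.6,interpolation=cv2.INTER_CUBIC)
cv2.imwrite('pics/crop1.png',a[:, :800])
cv2.imwrite('pics/crop2.png',cv2.resize(s[180:310,190:390],None,fx=4,fy=4,interpolation=cv2.INTER_CUBIC))
d=np.load('pics/a_top.npy');c=cloud('top',d)
for u,v in[(282,249),(270,247),(300,250),(387,248),(290,186),(305,186),(250,150),(355,175),(373,190),(360,192),(320,188),(271,186),(230,180)]: print(u,v,c[v,u].round(4),p[v,u])
E
```

```text
282 249 [0.4412 0.1062 0.0616] [27 27 26]
270 247 [0.4464 0.1375 0.0689] [29 24 24]
300 250 [0.4408 0.0591 0.0318] [  0 160 188]
387 248 [ 0.4382 -0.1737  0.0589] [13 20 16]
290 186 [0.6226 0.0844 0.0121] [44 91 79]
305 186 [0.6205 0.0426 0.0175] [44 90 78]
250 150 [0.7298 0.1957 0.0051] [ 99 115 113]
355 175 [ 0.639  -0.0942  0.0591] [  0  81 189]
373 190 [ 0.6075 -0.1466  0.007 ] [ 2 23 18]
360 192 [ 0.5922 -0.1065  0.0573] [  0  86 189]
320 188 [0.6151 0.0011 0.0125] [38 77 67]
271 186 [0.6153 0.1344 0.0501] [ 17 128 178]
230 180 [0.6071 0.2289 0.1679] [48 55  0]
```

View pics/crop1.png

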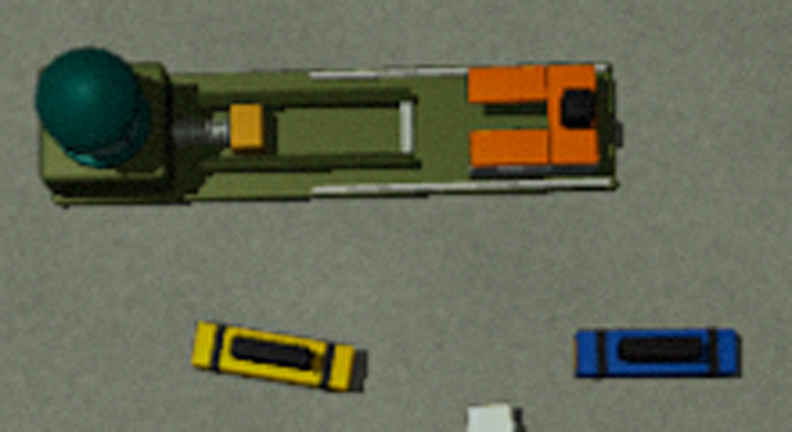

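View pics/crop2.png

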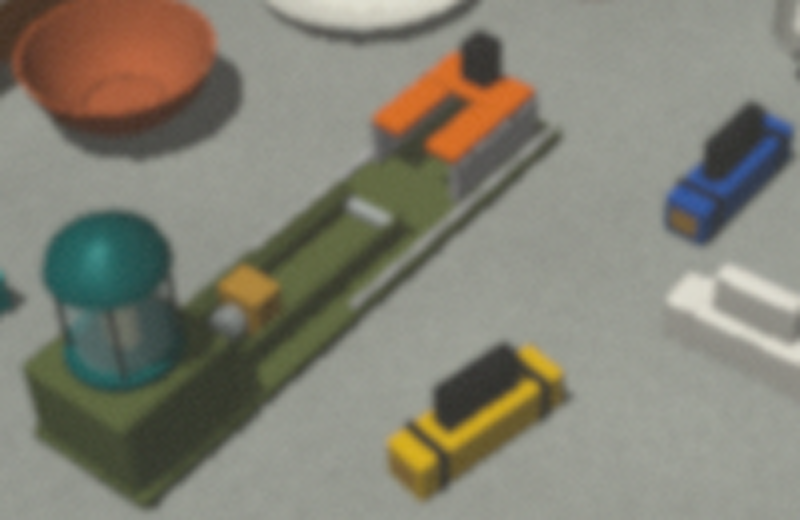

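```bash
cat > meas.py <<'E'
from h import *
import sys
def comp(mask,box):
    u0,v0,u1,v1=box; m=np.zeros(mask.shape,np.uint8); m[v0:v1,u0:u1]=mask[v0:v1,u0:u1]
    n,l,st,c=cv2.connectedComponentsWithStats(m.astype(np.uint8)); i=1+np.argmax(st[1:,4]); return l==i
def rect(n,m,z):
    v,u=np.nonzero(m); P=ray(n,u,v,z)[:,:2].astype(np.float32)
    r=cv2.minAreaRect((P*1000)); b=cv2.boxPoints(r)
    e1=b[1]-b[0];e2=b[2]-b[1]; e=e1 if np.hypot(*e1)>np.hypot(*e2) else e2
    return np.array(r[0]).round(1),np.array(r[1]).round(1),round(float(np.degrees(np.arctan2(e[1],e[0])))%180,1),'mean',(P.mean(0)*1000).round(1)
if __name__=='__main__':
    for n,boxes in (('top',dict(st=(252,232,312,265),fo=(262,174,282,196),ra=(330,162,376,202),kn=(355,168,376,190),lip=(312,175,325,196))),('side',dict(st=(280,260,340,305),fo=(240,242,265,262),ra=(270,185,330,225),kn=(302,186,318,204),lip=(272,226,292,240)))):
        p=cv2.imread(f'pics/a_{n}.png'); h=cv2.cvtColor(p,cv2.COLOR_BGR2HSV); H,S,V=[h[...,i].astype(int) for i in range(3)]
        blk=(V<50); yel=(H>20)&(H<35)&(S>150)&(V>80); brass=(H>=15)&(H<27)&(S>150)&(V>100); ora=(H<16)&(S>200)&(V>120); steel=(S<50)&(V>120)
        m=comp(yel|blk,boxes['st']); print(n,'stick all z.034',rect(n,m,.034))
        v,u=np.nonzero(m)
        b=boxes['st']; k=comp(cv2.erode((blk&m).astype(np.uint8),np.ones((2,2)))>0,b); print('fin z.066',rect(n,k,.066))
        print('foll z.046',rect(n,comp(brass,boxes['fo']),.046))
        print('rail z.056',rect(n,comp(ora,boxes['ra']),.056))
        print('knob z.092',rect(n,comp(blk,boxes['kn']),.092))
        print('lip z.020',rect(n,comp(steel,boxes['lip']),.020))
E
python3 meas.py
```

```text
top stick all z.034 (array([443.9, 106.9]), array([130.9,  36.2]), 79.3, 'mean', array([444.6, 108.4], dtype=float32))
fin z.066 (array([442.5, 108.7]), array([55.1, 12.3]), 79.3, 'mean', array([442.6, 108.9], dtype=float32))
foll z.046 (array([620.3, 129.2]), array([21.8, 30.8]), 179.3, 'mean', array([620.3, 129.4], dtype=float32))
rail z.056 (array([622.1, -87. ]), array([75. , 93.5]), 91.1, 'mean', array([621.2, -86.2], dtype=float32))
knob z.092 (array([ 617.2, -126.1]), array([37.2, 48.8]), 178.1, 'mean', array([ 616.6, -128.4], dtype=float32))
lip z.020 (array([622.1,   9.3]), array([ 5.5, 33.9]), 178.8, 'mean', array([623.3,   8.4], dtype=float32))
side stick all z.034 (array([441.6, 113.2]), array([77.6, 34.6]), 78.2, 'mean', array([437.2, 120.4], dtype=float32))Traceback (most recent call last):
  File "meas.py", line 17, in <module>
    b=boxes['st']; k=comp(cv2.erode((blk&m).astype(np.uint8),np.ones((2,2)))>0,b); print('fin z.066',rect(n,k,.066))
                     ~~~~^^^^^^^^^^^^^^^^^^^^^^^^^^^^^^^^^^^^^^^^^^^^^^^^^^^^^^^^
  File "meas.py", line 5, in comp
    n,l,st,c=cv2.connectedComponentsWithStats(m.astype(np.uint8)); i=1+np.argmax(st[1:,4]); return l==i
                                                                       ~~~~~~~~~^^^^^^^^^^
    return _wrapfunc(a, 'argmax', axis=axis, out=out, **kwds)
    return bound(*args, **kwds)
ValueError: attempt to get argmax of an empty sequence
```

```bash
sed -i 's/blk=(V<50)/blk=(V<(50 if n=="top" else 75))\&((S<120)|(n=="top"))/' meas.py; sed -i 's/np.ones((2,2))/np.ones((2,2) if n=="top" else (1,1))/' meas.py; python3 meas.py
python3 - <<'E'
from h import *
p=cv2.imread('pics/a_side.png')
for u in range(300,318,2): print(u,[tuple(p[v,u]) for v in (272,276,280)])
# long edges of dock in top view: white strips; use depth map too
d=np.load('pics/a_top.npy');c=cloud('top',d)
m=(abs(c[...,2]-.056)<.012)&(abs(c[...,0]-.62)<.06)&(abs(c[...,1]+.09)<.07)
print(c[m].mean(0))
E
```

```text
top stick all z.034 (array([443.9, 106.9]), array([130.9,  36.2]), 79.3, 'mean', array([444.6, 108.4], dtype=float32))
fin z.066 (array([442.5, 108.7]), array([55.1, 12.3]), 79.3, 'mean', array([442.6, 108.9], dtype=float32))
foll z.046 (array([620.3, 129.2]), array([21.8, 30.8]), 179.3, 'mean', array([620.3, 129.4], dtype=float32))
rail z.056 (array([622.1, -87. ]), array([75. , 93.5]), 91.1, 'mean', array([621.2, -86.2], dtype=float32))
knob z.092 (array([ 617.2, -126.1]), array([37.2, 48.8]), 178.1, 'mean', array([ 616.6, -128.4], dtype=float32))
lip z.020 (array([622.1,   9.3]), array([ 5.5, 33.9]), 178.8, 'mean', array([623.3,   8.4], dtype=float32))
side stick all z.034 (array([446.8, 119. ]), array([129.2,  50. ]), 87.5, 'mean', array([446.1, 117.3], dtype=float32))
fin z.066 (array([438. , 122.3]), array([64.9, 27. ]), 79.4, 'mean', array([437.8, 122. ], dtype=float32))
foll z.046 (array([619.8, 129.9]), array([31.1, 24.2]), 4.2, 'mean', array([619.5, 130.7], dtype=float32))
rail z.056 (array([604.5, -83.5]), array([36.5, 84.5]), 94.5, 'mean', array([598.5, -84.7], dtype=floa
[... 808 characters left out ...]
t8(56), np.uint8(57)), (np.uint8(48), np.uint8(52), np.uint8(53)), (np.uint8(46), np.uint8(51), np.uint8(54))]
310 [(np.uint8(53), np.uint8(58), np.uint8(56)), (np.uint8(48), np.uint8(52), np.uint8(52)), (np.uint8(46), np.uint8(55), np.uint8(57))]
312 [(np.uint8(52), np.uint8(56), np.uint8(56)), (np.uint8(46), np.uint8(50), np.uint8(51)), (np.uint8(45), np.uint8(79), np.uint8(91))]
314 [(np.uint8(51), np.uint8(54), np.uint8(55)), (np.uint8(49), np.uint8(53), np.uint8(52)), (np.uint8(42), np.uint8(125), np.uint8(151))]
316 [(np.uint8(50), np.uint8(53), np.uint8(53)), (np.uint8(48), np.uint8(55), np.uint8(56)), (np.uint8(40), np.uint8(158), np.uint8(194))]
[ 0.61946495 -0.0856211   0.05587621]
```

```bash
cat >> h.py <<'E'
def plan(target,stickyaw=None):
    o=bot.get_obs(); Rm=R.from_euler('xyz',o['tcp_rot'],degrees=True).as_matrix()
    dl=Rm.T@(np.array(target)-o['ee_pos'])*100
    t=None
    if stickyaw is not None:
        # jaw (tool z) perpendicular to stick
        z=Rm[:,2]; cur=np.degrees(np.arctan2(z[1],z[0])); want=stickyaw+90
        w=(want-cur+90)%180-90; t=-w  # tool x points down: turn about it = -world yaw
    print('ee',o['ee_pos'].round(4),'rot',o['tcp_rot'].round(2),'jaw dir',Rm[:,2].round(3),'F',o['wrist_force'].round(1),'t',o['time'],'op',round(o['opening'],4),'q6',o['q'].round(1)); print('shift cm',dl.round(2),'turn',t)
E
python3 - <<'E'
from h import *
plan([.4425,.1088,.15],79.3)
E
```

```text
ee [ 0.1263 -0.5351  0.2307] rot [179.04  89.93 102.32] jaw dir [ 0.23  -0.973 -0.001] F [ 0.2 -0.   0.3] t 0.1 op 0.0853 q6 [-76.7   5.   10.   95.1   0.   90. ]
shift cm [  8.13  45.56 -55.4 ] turn -66.02072937433513
```

Call:
{"method": "play_rows", "body": {
  "rows": [
    [[0,4,-5],-7,5],
    [[0,8,-10],-14,5],
    [[0,12,-14],-21,5],
    [[0,15,-18],-28,5],
    [[0,18,-22],-35,5],
    [[0,21,-26],-42,5],
    [[0,24,-29],-49,5],
    [[0,27,-33],-56,5],
    [[0,30,-37],-63,5],
    [[0,33,-41],-66,5],
    [[0,36,-44],-66,5],
    [[0,39,-48],-66,5]
  ]
}}

```text
time: 1.1
ee_pos: [0.3446, -0.0834, 0.2313]
tcp_rot: [-7.8, 90.0, -18.5]
wrist_force: [1.3, -0.4, 0.2]
opening: 0.0499
```

```bash
python3 - <<'E'
from h import *
plan([.4425,.1088,.12],79.3)
E
```

```text
ee [ 0.3446 -0.0834  0.2313] rot [ -7.81  89.96 -18.52] jaw dir [ 0.983 -0.186  0.001] F [ 1.3 -0.4  0.2] t 1.1 op 0.0499 q6 [-13.6 -21.5 -13.3  98.2  -0.   87.1]
shift cm [11.14 20.71  6.04] turn -0.010440923242185818
```

Call:
{"method": "play_rows", "body": {
  "rows": [
    [[0,0,0],0,5],
    [[0,0,0],0,5],
    [[0,0,0],0,5]
  ]
}}

```text
time: 1.35
ee_pos: [0.3443, -0.0853, 0.2311]
tcp_rot: [-153.1, 90.0, -163.7]
wrist_force: [0.1, -0.5, 0.7]
opening: 0.05
```

```bash
python3 - <<'E'
from h import *
plan([.4425,.1088,.12],79.3)
E
```

```text
ee [ 0.3443 -0.0853  0.2311] rot [-153.05   89.97 -163.68] jaw dir [ 0.983 -0.184 -0.001] F [ 0.1 -0.5  0.7] t 1.35 op 0.05 q6 [-13.9 -21.4 -13.3  98.2  -0.   86.7]
shift cm [11.1  20.89  6.08] turn 0.07497503593452848
```

Call:
{"method": "play_rows", "body": {
  "rows": [
    [[0,3,0.9],0,4.5],
    [[0,7,2],0,4.5],
    [[0,11,3.2],0,4.5],
    [[0,15,4.4],0,4.5],
    [[0,18,5.3],0,4.5],
    [[2,20,5.8],0,4.5],
    [[5,20.9,6.1],0,4.5],
    [[8,20.9,6.1],0,4.5],
    [[11,20.9,6.1],0,4.5],
    [[11,20.9,6.1],0,4.5],
    [[11,20.9,6.1],0,4.5],
    [[11,20.9,6.1],0,4.5]
  ]
}}

```text
time: 2.35
ee_pos: [0.444, 0.1074, 0.1231]
tcp_rot: [22.2, 89.9, 11.4]
wrist_force: [0.1, -0.3, 0.3]
opening: 0.0454
```

```bash
python3 - <<'E'
from h import *
plan([.4425,.1088,.038],79.3)
snap('top','b');s,_=snap('side','b')
cv2.imwrite('pics/crop3.png',cv2.resize(s[150:330,190:450],None,fx=3,fy=3,interpolation=cv2.INTER_CUBIC))
E
```

```text
ee [0.444  0.1074 0.1231] rot [22.24 89.9  11.37] jaw dir [ 0.982 -0.189  0.002] F [ 0.1 -0.3  0.3] t 2.35 op 0.0454 q6 [ 13.6  -8.7 -15.2  83.4  -0.  114.5]
shift cm [ 8.51  0.11 -0.19] turn -0.16607680334641373
```

View pics/crop3.png

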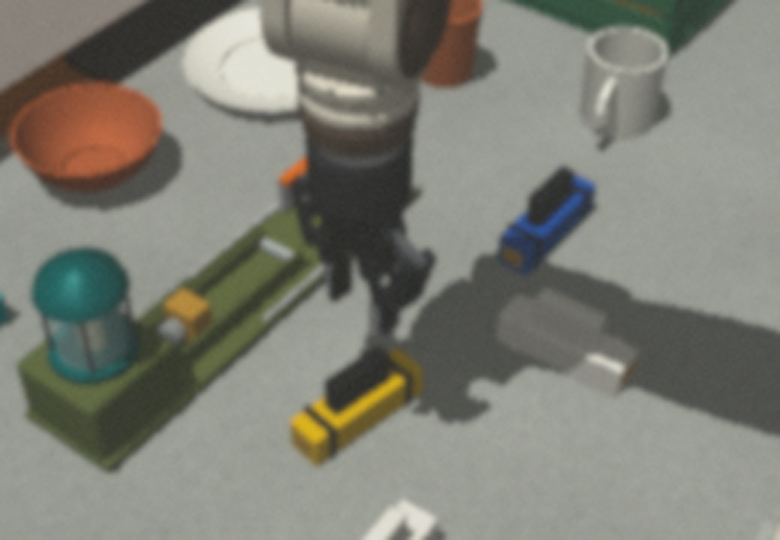

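Call:
{"method": "play_rows", "body": {
  "rows": [
    [[2,0.1,-0.2],0,4.5],
    [[4,0.1,-0.2],0,4.5],
    [[6,0.1,-0.2],0,4.5],
    [[7.5,0.1,-0.2],0,4.5],
    [[8.4,0.1,-0.2],0,4.5],
    [[8.4,0.1,-0.2],0,4.5],
    [[8.4,0.1,-0.2],0,4.5]
  ]
}}

```text
time: 3.03
ee_pos: [0.442, 0.1099, 0.0384]
tcp_rot: [23.4, 89.9, 12.7]
wrist_force: [0.5, 0.4, 0.3]
opening: 0.0449
```

```bash
python3 - <<'E'
from h import *
plan([.4425,.1088,.038],79.3)
s,_=snap('side','c')
cv2.imwrite('pics/crop4.png',cv2.resize(s[150:330,190:450],None,fx=3,fy=3,interpolation=cv2.INTER_CUBIC))
E
```

```text
ee [0.442  0.1099 0.0384] rot [23.4  89.94 12.67] jaw dir [ 0.983 -0.186  0.001] F [0.5 0.4 0.3] t 3.0333 op 0.0449 q6 [ 14.   -7.3 -23.4  73.9  -0.  114.7]
shift cm [ 0.04 -0.1   0.07] turn -0.031488228169052945
```

View pics/crop4.png

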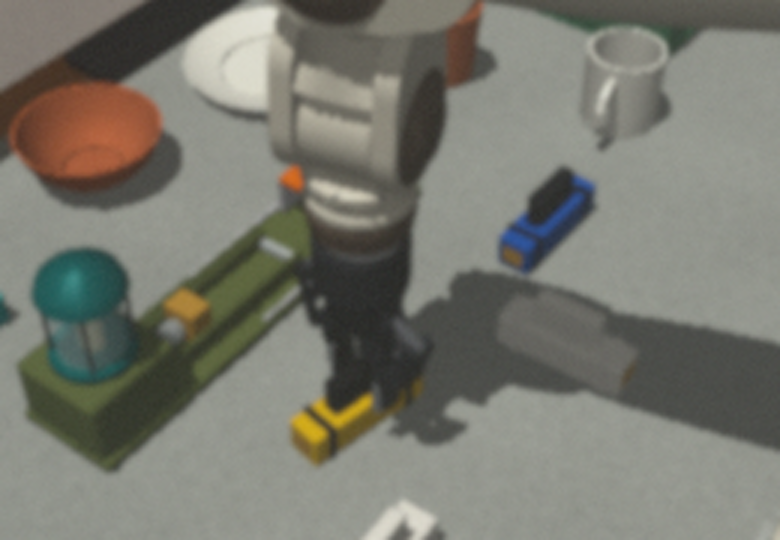

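Call:
{"method": "play_rows", "body": {
  "rows": [
    [[0,0,0],0,3],
    [[0,0,0],0,2],
    [[0,0,0],0,1],
    [[0,0,0],0,1],
    [[0,0,0],0,1],
    [[0,0,0],0,1],
    [[0,0,0],0,1]
  ],
  "squeeze": 100
}}

```text
time: 3.67
ee_pos: [0.442, 0.11, 0.0381]
tcp_rot: [22.7, 89.9, 12.0]
wrist_force: [-0.1, 0.2, 6.2]
opening: 0.0142
```

Call:
{"method": "play_rows", "body": {
  "rows": [
    [[-2,0,0],0,1],
    [[-5,0,0],0,1],
    [[-7,0,0],0,1],
    [[-7,0,0],0,1],
    [[-7,0,0],0,1]
  ]
}}

```text
time: 4.08
ee_pos: [0.4417, 0.11, 0.1075]
tcp_rot: [26.1, 89.9, 15.4]
wrist_force: [-0.8, -0.3, -3.3]
opening: 0.0142
```

```bash
python3 - <<'E'
from h import *
plan([.621,.04,.15],90.6)
for n in('top','side'): 
  p,_=snap(n,'d')
  v0,u0=(190,220) if n=='top' else (150,190)
  cv2.imwrite(f'pics/crop5_{n}.png',cv2.resize(p[v0:v0+160,u0:u0+200],None,fx=3,fy=3,interpolation=cv2.INTER_CUBIC))
E
```

```text
ee [0.4417 0.11   0.1075] rot [26.08 89.94 15.37] jaw dir [ 0.983 -0.186  0.001] F [-0.8 -0.3 -3.3] t 4.0833 op 0.0142 q6 [ 14.   -8.7 -17.   81.7   0.  114.7]
shift cm [-4.23 -3.54 18.92] turn -11.316699705297424
```

View pics/crop5_side.png

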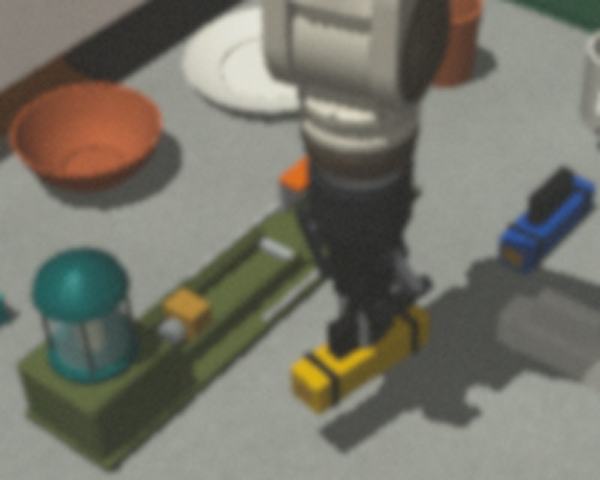

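View pics/crop5_top.png

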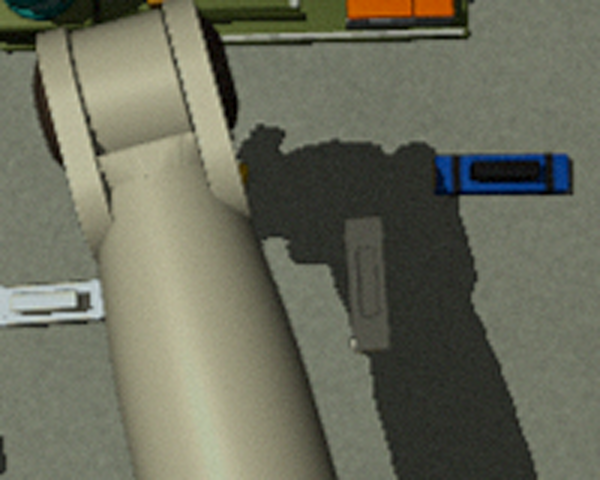

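Call:
{"method": "play_rows", "body": {
  "rows": [
    [[-1.7,-0.3,1.5],-2,1],
    [[-1.7,-0.7,4],-5,1],
    [[-1.7,-1.3,7],-8,1],
    [[-1.7,-1.9,10],-11.3,1],
    [[-1.7,-2.5,13],-11.3,1],
    [[-1.7,-3,16],-11.3,1],
    [[-1.7,-3.3,18],-11.3,1],
    [[-1.7,-3.5,18.9],-11.3,1],
    [[-1.7,-3.5,18.9],-11.3,1],
    [[-1.7,-3.5,18.9],-11.3,1],
    [[-1.7,-3.5,18.9],-11.3,1]
  ]
}}

```text
time: 5.1
ee_pos: [0.6194, 0.0408, 0.1237]
tcp_rot: [177.7, 89.9, 178.4]
wrist_force: [-0.3, -0.5, -1.6]
opening: 0.0147
```

```bash
python3 - <<'E'
from h import *
plan([.621,.042,.064],90.6)
for n in('top','side'): 
  p,_=snap(n,'e')
  v0,u0=(130,200) if n=='top' else (150,190)
  cv2.imwrite(f'pics/crop6_{n}.png',cv2.resize(p[v0:v0+150,u0:u0+200],None,fx=4,fy=4,interpolation=cv2.INTER_CUBIC))
E
```

```text
ee [0.6194 0.0408 0.1237] rot [177.75  89.91 178.35] jaw dir [ 1.     0.011 -0.002] F [-0.3 -0.5 -1.6] t 5.1 op 0.0147 q6 [ 3.8 14.   8.4 84.5  0.  93.2]
shift cm [5.97 0.12 0.17] turn 0.0038880295129501974
```

View pics/crop6_side.png

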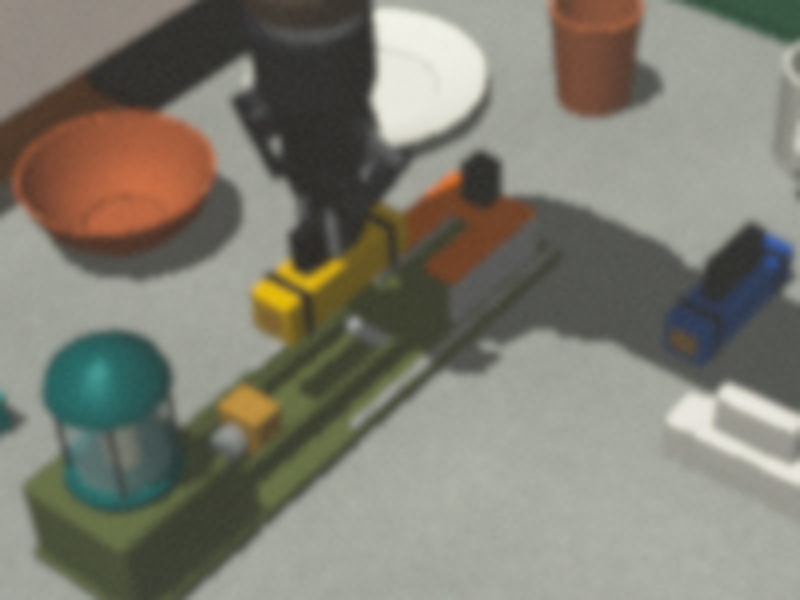

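View pics/crop6_top.png

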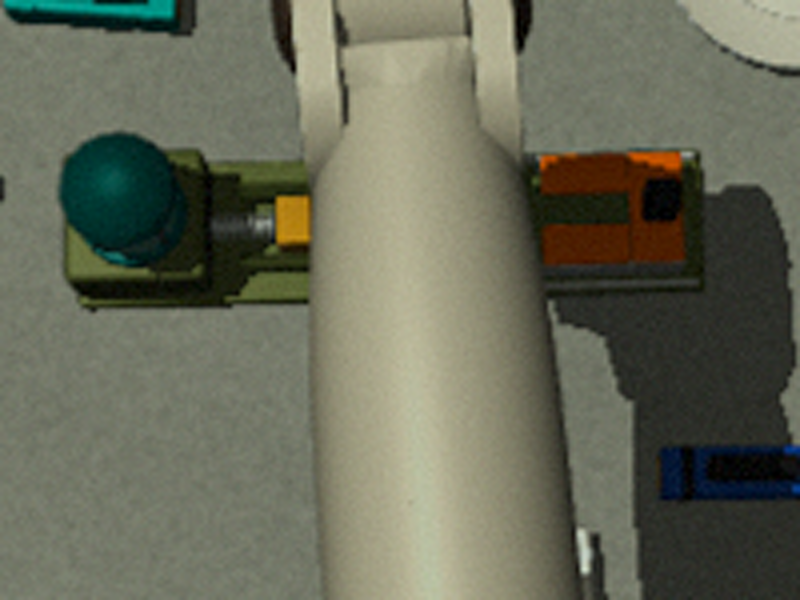

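```bash
python3 - <<'E'
from h import *
for u,v,z in[(253,221.3,.1197),(265,226.3,.1197),(264,235.5,.0857)]: print(ray('side',u,v,z)[0].round(4))
print('expect x .6364/.6024, y .0997')
p=cv2.imread('pics/e_side.png'); print([tuple(int(a) for a in p[224,u]) for u in range(246,272,2)])
E
```

```text
[0.6347 0.0989 0.1197]
[0.5977 0.0947 0.1197]
[0.6036 0.0961 0.0857]
expect x .6364/.6024, y .0997
[(156, 166, 165), (154, 164, 161), (155, 166, 163), (118, 148, 158), (40, 151, 183), (22, 171, 212), (19, 187, 224), (15, 187, 225), (25, 178, 218), (37, 130, 158), (42, 63, 74), (38, 81, 95), (38, 86, 103)]
```

Call:
{"method": "play_rows", "body": {
  "rows": [
    [[2,0,0.1],0,1],
    [[4,0,0.2],0,1],
    [[5,0,0.2],0,1],
    [[5.5,0,0.2],0,1],
    [[6,0,0.2],0,1],
    [[6,0,0.2],0,1],
    [[6,0,0.2],0,1]
  ]
}}

```text
time: 5.78
ee_pos: [0.6228, 0.0405, 0.0651]
tcp_rot: [4.2, 90.0, 4.8]
wrist_force: [-0.1, -0.1, -2.9]
opening: 0.0145
```

```bash
python3 - <<'E'
from h import *
plan([.621,.078,.062],90.6)
p,_=snap('side','f')
cv2.imwrite(f'pics/crop7.png',cv2.resize(p[150:300,190:390],None,fx=4,fy=4,interpolation=cv2.INTER_CUBIC))
E
```

```text
ee [0.6228 0.0405 0.0651] rot [ 4.2  89.95  4.79] jaw dir [1.    0.01  0.001] F [-0.1 -0.1 -2.9] t 5.7833 op 0.0145 q6 [ 3.7 15.   3.1 78.1  0.  93.1]
shift cm [ 0.31  3.76 -0.14] turn -0.013620748498851754
```

View pics/crop7.png

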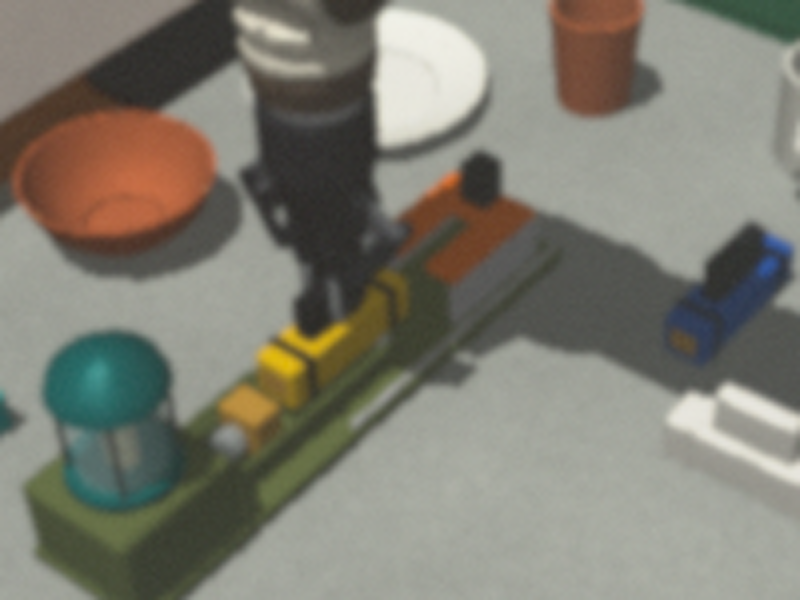

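Call:
{"method": "play_rows", "body": {
  "rows": [
    [[0.2,0.5,-0.1],0,1],
    [[0.3,1,-0.1],0,1],
    [[0.3,1.5,-0.1],0,1],
    [[0.3,2,-0.1],0,1],
    [[0.3,2.5,-0.1],0,1],
    [[0.3,2.8,-0.1],0,1],
    [[0.3,2.8,-0.1],0,1],
    [[0.3,2.8,-0.1],0,1]
  ],
  "squeeze": 115
}}

```text
time: 6.5
ee_pos: [0.6214, 0.068, 0.0616]
tcp_rot: [-80.0, 89.9, -79.5]
wrist_force: [0.1, -7.1, -0.6]
opening: 0.0142
```

```bash
python3 - <<'E'
from h import *
plan([.621,.078,.062],90.6)
p,_=snap('side','g')
cv2.imwrite(f'pics/crop8.png',cv2.resize(p[150:300,190:390],None,fx=4,fy=4,interpolation=cv2.INTER_CUBIC))
E
```

```text
ee [0.6214 0.068  0.0616] rot [-80.03  89.88 -79.46] jaw dir [1.   0.01 0.  ] F [ 0.1 -7.1 -0.6] t 6.5 op 0.0142 q6 [ 6.3 15.2  3.  77.8 -0.1 95.7]
shift cm [-0.04  1.   -0.03] turn -0.0347676485048396
```

View pics/crop8.png

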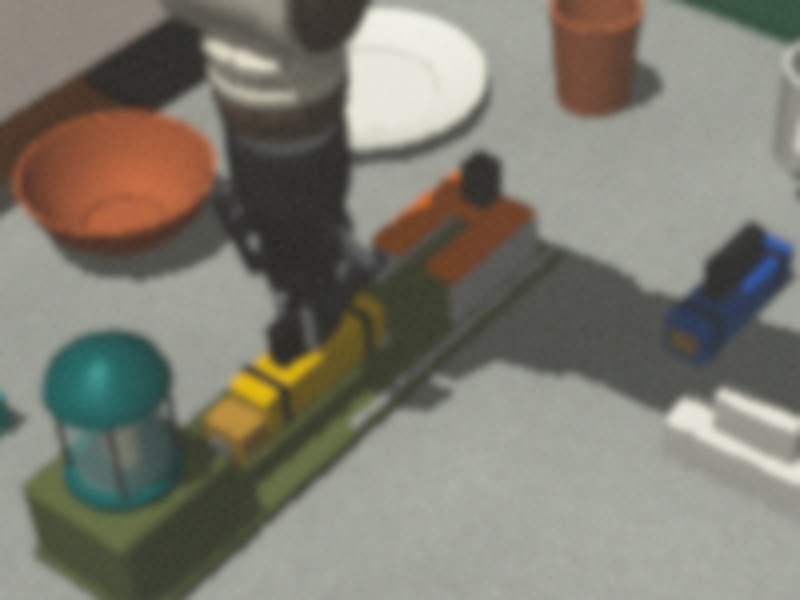

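```bash
cat > fol.py <<'E'
from meas import *
import sys
p=cv2.imread(sys.argv[1]); h=cv2.cvtColor(p,cv2.COLOR_BGR2HSV); H,S,V=[h[...,i].astype(int) for i in range(3)]
m0=comp((H>=12)&(H<22)&(S>130)&(V>120),(215,235,266,275)); v,u=np.nonzero(m0); print(m0.sum(),u.min(),u.max(),v.min(),v.max()); print(rect('side',m0,.046))
E
python3 fol.py pics/a_side.png; python3 fol.py pics/f_side.png; python3 fol.py pics/g_side.png
```

```text
100 245 258 246 256
(array([620.8, 130.7]), array([33.6, 28.5]), 3.7, 'mean', array([620.5, 130.6], dtype=float32))
137 245 261 243 257
(array([619.5, 123.4]), array([47. , 35.2]), 87.4, 'mean', array([619.6, 125.7], dtype=float32))
112 241 255 249 260
(array([619.7, 144.7]), array([33.7, 31. ]), 4.5, 'mean', array([619.7, 144.6], dtype=float32))
```

Call:
{"method": "play_rows", "body": {
  "rows": [
    [[0,0.3,0],0,1],
    [[0,0.6,0],0,1],
    [[0,0.9,0],0,1],
    [[0,0.9,0],0,1],
    [[0,0.9,0],0,1]
  ]
}}

```text
time: 6.97
ee_pos: [0.6214, 0.0765, 0.0617]
tcp_rot: [-81.3, 89.8, -80.8]
wrist_force: [-0.5, -9.1, 0.0]
opening: 0.0141
```

```bash
python3 - <<'E'
from h import *
plan([.621,.078,.050],90.6)
p,_=snap('side','i')
cv2.imwrite(f'pics/crop9.png',cv2.resize(p[150:300,190:390],None,fx=4,fy=4,interpolation=cv2.INTER_CUBIC))
E
python3 fol.py pics/i_side.png
```

```text
ee [0.6214 0.0765 0.0617] rot [-81.31  89.85 -80.77] jaw dir [1.    0.009 0.   ] F [-0.5 -9.1  0. ] t 6.9667 op 0.0141 q6 [ 7.1 15.4  3.2 77.8 -0.2 96.5]
shift cm [ 1.17  0.15 -0.04] turn -0.05772070999347534
100 239 253 251 261
(array([620. , 150.4]), array([35.2, 28. ]), 4.6, 'mean', array([620.2, 150.8], dtype=float32))
```

View pics/crop9.png

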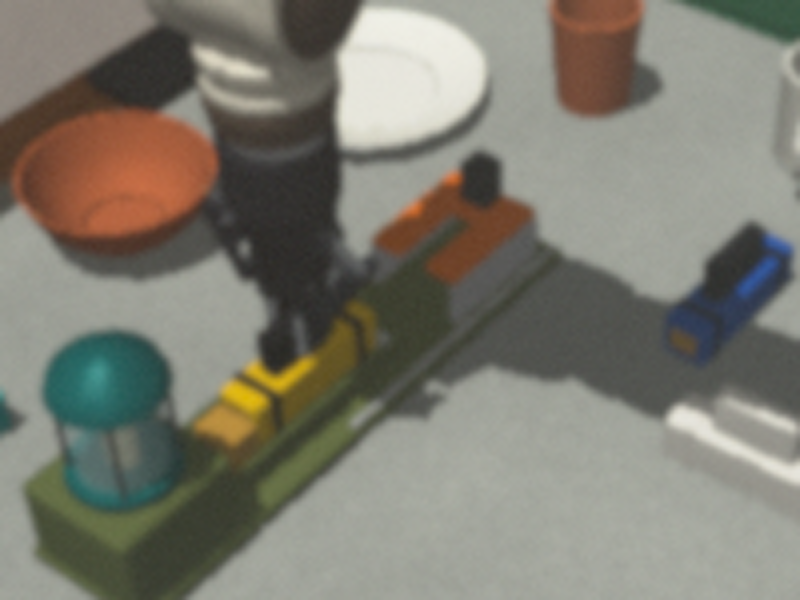

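Call:
{"method": "play_rows", "body": {
  "rows": [
    [[0.3,0.1,0],0,1],
    [[0.6,0.1,0],0,1],
    [[0.8,0.1,0],0,1],
    [[1.0,0.1,0],0,1],
    [[1.1,0.1,0],0,1],
    [[1.1,0.1,0],0,1]
  ]
}}

```text
time: 7.52
ee_pos: [0.6217, 0.0774, 0.0509]
tcp_rot: [-62.7, 89.8, -62.2]
wrist_force: [0.3, -9.1, 0.9]
opening: 0.0143
```

```bash
python3 - <<'E'
from h import *
plan([.621,.078,.050],90.6)
p,_=snap('side','j')
cv2.imwrite(f'pics/crop10.png',cv2.resize(p[150:300,190:390],None,fx=4,fy=4,interpolation=cv2.INTER_CUBIC))
E
python3 fol.py pics/j_side.png
```

```text
ee [0.6217 0.0774 0.0509] rot [-62.69  89.84 -62.17] jaw dir [1.    0.009 0.001] F [ 0.3 -9.1  0.9] t 7.5167 op 0.0143 q6 [ 7.2 15.6  2.3 76.6 -0.1 96.6]
shift cm [ 0.09  0.06 -0.07] turn -0.07895500810928979
86 239 253 252 261
(array([619.9, 152.5]), array([35.2, 23.7]), 4.6, 'mean', array([619.7, 152.7], dtype=float32))
```

View pics/crop10.png

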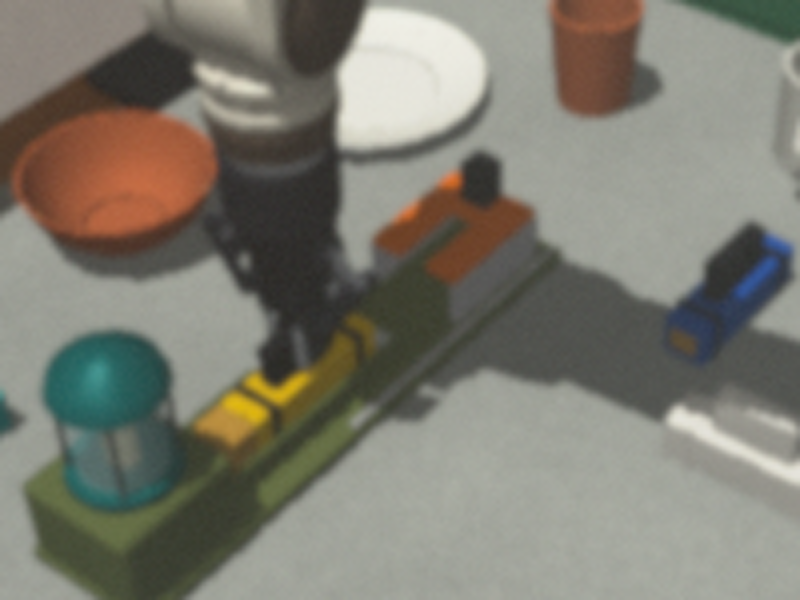

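Call:
{"method": "play_rows", "body": {
  "rows": [
    [[0.1,0,0],0,1],
    [[0.15,0,0],0,1],
    [[0.15,0,0],0,1],
    [[0.15,-0.2,0],0,1],
    [[0.15,-0.4,0],0,1],
    [[0.15,-0.5,0],0,1],
    [[0.15,-0.5,0],0,1]
  ]
}}

```text
time: 8.15
ee_pos: [0.6219, 0.0728, 0.0501]
tcp_rot: [-34.7, 89.9, -34.1]
wrist_force: [-0.7, -6.7, 5.3]
opening: 0.0142
```

```bash
python3 - <<'E'
from h import *
plan([.621,.078,.050],90.6)
p,_=snap('side','k')
E
python3 fol.py pics/k_side.png
```

```text
ee [0.6219 0.0728 0.0501] rot [-34.68  89.87 -34.14] jaw dir [1.    0.009 0.002] F [-0.7 -6.7  5.3] t 8.15 op 0.0142 q6 [ 6.7 15.5  2.1 76.5 -0.1 96.2]
shift cm [ 0.01  0.52 -0.08] turn -0.057787371517861175
99 240 254 251 261
(array([619.7, 150.6]), array([26.6, 34.9]), 179.5, 'mean', array([619.5, 150.2], dtype=float32))
```

Call:
{"method": "play_rows", "body": {
  "rows": [
    [[0,0,0],0,2],
    [[0,0,0],0,3],
    [[0,0,0],0,4],
    [[0,0,0],0,4],
    [[0,0,0],0,4],
    [[-2,0,0],0,4],
    [[-5,0,0],0,4],
    [[-8,0,0],0,4],
    [[-11,0,0],0,4],
    [[-11,0,0],0,4],
    [[-11,0,0],0,4]
  ],
  "squeeze": 20
}}

```text
time: 9.12
ee_pos: [0.6223, 0.0736, 0.1609]
tcp_rot: [8.0, 89.8, 8.6]
wrist_force: [0.6, -0.1, -0.5]
opening: 0.0398
```

```bash
python3 - <<'E'
from h import *
plan([.621,-.12,.16],90.6)
p,_=snap('side','l')
cv2.imwrite(f'pics/crop11.png',cv2.resize(p[150:300,190:390],None,fx=4,fy=4,interpolation=cv2.INTER_CUBIC))
E
python3 fol.py pics/l_side.png
```

```text
ee [0.6223 0.0736 0.1609] rot [ 7.99 89.79  8.58] jaw dir [1.    0.01  0.004] F [ 0.6 -0.1 -0.5] t 9.1167 op 0.0398 q6 [ 6.7 14.5 13.2 88.4  0.  96.2]
shift cm [  0.07 -19.36  -0.33] turn -0.011272478784633222
104 241 255 250 260
(array([619.4, 147.5]), array([33.5, 28.1]), 4.6, 'mean', array([619.2, 147. ], dtype=float32))
```

View pics/crop11.png

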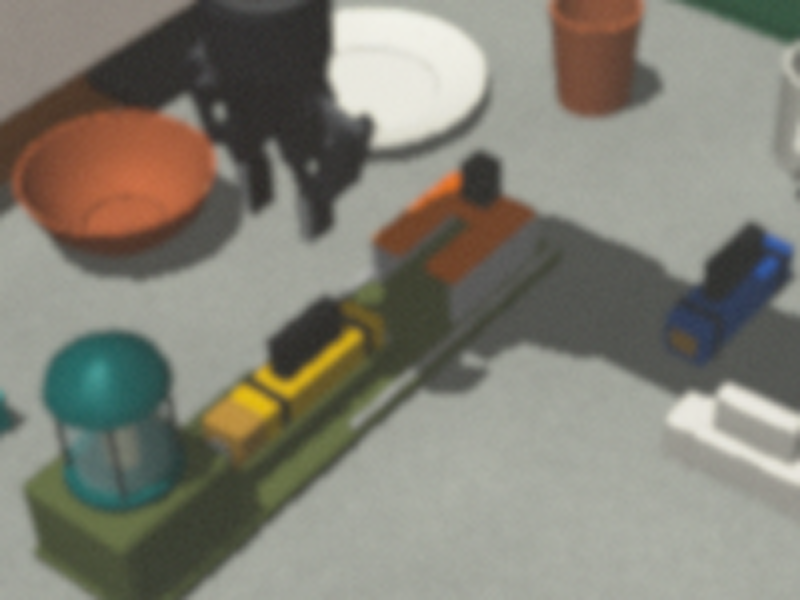

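Call:
{"method": "play_rows", "body": {
  "rows": [
    [[0,-4,0],0,5],
    [[0,-8,0],0,5],
    [[0,-12,0],0,5],
    [[0,-16,0],0,5],
    [[0,-19.3,0],0,5],
    [[0,-19.3,0],0,5],
    [[0,-19.3,0],0,5],
    [[0,-19.3,0],0,5]
  ]
}}

```text
time: 9.83
ee_pos: [0.6227, -0.1194, 0.1574]
tcp_rot: [159.7, 89.9, 160.3]
wrist_force: [-0.6, 0.2, -0.8]
opening: 0.0497
```

```bash
python3 - <<'E'
from h import *
plan([.622,-.12,.066],90.6)
p,_=snap('side','m');t,_=snap('top','m')
cv2.imwrite(f'pics/crop12.png',cv2.resize(p[130:280,190:390],None,fx=4,fy=4,interpolation=cv2.INTER_CUBIC))
cv2.imwrite(f'pics/crop12t.png',cv2.resize(t[140:260,205:405],None,fx=4,fy=4,interpolation=cv2.INTER_CUBIC))
E
python3 fol.py pics/m_side.png
```

```text
ee [ 0.6227 -0.1194  0.1574] rot [159.71  89.87 160.27] jaw dir [ 1.     0.01  -0.002] F [-0.6  0.2 -0.8] t 9.8333 op 0.0497 q6 [-10.9  16.   14.5  88.6   0.   78.6]
shift cm [ 9.14 -0.07 -0.06] turn -0.04475430727029561
103 241 255 250 260
(array([619.6, 146.1]), array([33.6, 28.1]), 4.5, 'mean', array([619.4, 146.6], dtype=float32))
```

View pics/crop12.png

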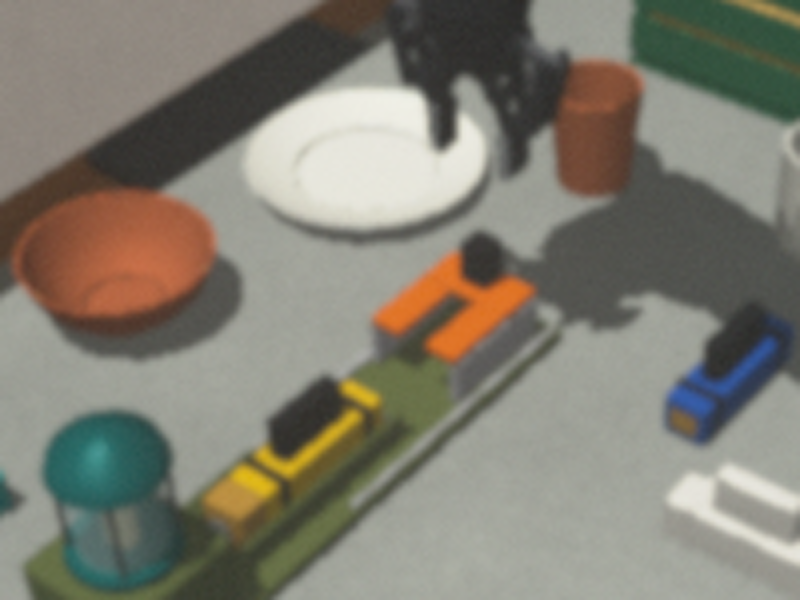

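View pics/crop12t.png

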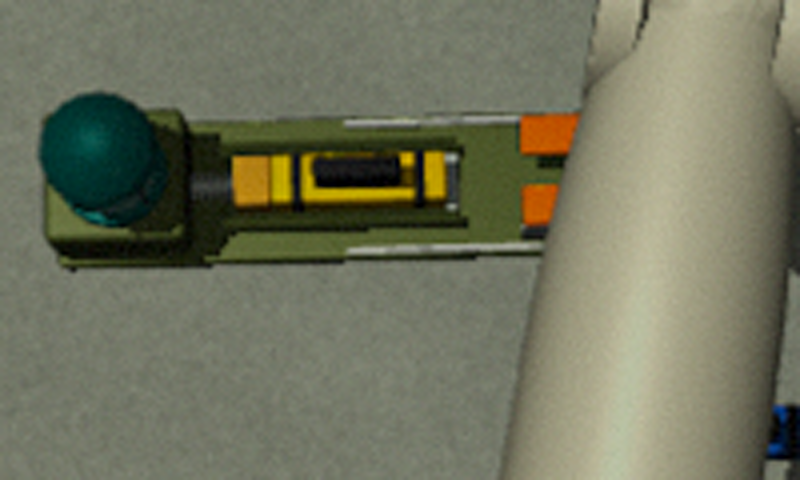

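```bash
python3 - <<'E'
from h import *
print(ray('side',310.5,190,.092).round(4))
print(ray('top',365,179,.092).round(4)) # crop1 (576,106)/3.6+(205,150)
d=np.load('pics/m_top.npy');c=cloud('top',d)
for u,v in[(276,185),(268,185),(312,186),(290,190),(300,190),(295,182)]: print(c[v,u].round(4))
E
```

```text
[[ 0.6196 -0.1198  0.092 ]]
[[ 0.6199 -0.1182  0.092 ]]
[0.6169 0.1205 0.0544]
[0.6181 0.1425 0.0508]
[0.6139 0.023  0.0459]
[0.6061 0.0835 0.0363]
[0.6063 0.0562 0.0329]
[0.6187 0.0681 0.0783]
```

Call:
{"method": "play_rows", "body": {
  "rows": [
    [[3,0,0],0,5],
    [[6,0,0],0,5],
    [[8,0,0],0,5],
    [[9,0,0],0,5],
    [[9,0,0],0,5],
    [[9,0,0],0,5]
  ]
}}

```text
time: 10.43
ee_pos: [0.6234, -0.1188, 0.0693]
tcp_rot: [94.5, 90.0, 95.1]
wrist_force: [0.3, -0.6, 0.9]
opening: 0.05
```

Call:
{"method": "play_rows", "body": {
  "rows": [
    [[0,0,-0.3],0,4],
    [[0,0,-0.3],0,3],
    [[0,0,-0.3],0,2],
    [[0,0,-0.3],0,2],
    [[0,0,-0.3],0,2],
    [[0,0,-0.3],0,2]
  ],
  "squeeze": 30
}}

```text
time: 10.93
ee_pos: [0.6222, -0.1197, 0.0709]
tcp_rot: [-4.6, 89.7, -4.0]
wrist_force: [5.2, 0.6, 3.1]
opening: 0.0231
```

```bash
python3 - <<'E'
from h import *
plan([.620,-.017,.069],90.6)
E
```

```text
ee [ 0.6222 -0.1197  0.0709] rot [-4.56 89.71 -3.98] jaw dir [1.    0.01  0.005] F [5.2 0.6 3.1] t 10.9333 op 0.0231 q6 [-10.9  15.9   4.9  78.7   0.   78.5]
shift cm [ 0.19 10.27 -0.11] turn -0.014294609481339648
```

Call:
{"method": "play_rows", "body": {
  "rows": [
    [[0,0.5,0.15],0,2],
    [[0,1.3,0.15],0,2],
    [[0,2.3,0.15],0,2],
    [[0,3.3,0.15],0,2],
    [[0,4.3,0.15],0,2],
    [[0,5.3,0.15],0,2],
    [[0,6.3,0.15],0,2],
    [[0,7.3,0.15],0,2],
    [[0,8.3,0.15],0,2],
    [[0,9,0.15],0,2],
    [[0,9,0.15],0,2],
    [[0,9,0.15],0,2]
  ]
}}

```text
time: 11.93
ee_pos: [0.6217, -0.0288, 0.0709]
tcp_rot: [9.0, 89.8, 9.6]
wrist_force: [0.1, 2.3, 7.1]
opening: 0.0236
```

```bash
python3 - <<'E'
from h import *
plan([.620,-.017,.069],90.6)
p,_=snap('side','n')
cv2.imwrite(f'pics/crop13.png',cv2.resize(p[150:300,190:390],None,fx=4,fy=4,interpolation=cv2.INTER_CUBIC))
E
python3 fol.py pics/n_side.png
```

```text
ee [ 0.6217 -0.0288  0.0709] rot [ 8.99 89.83  9.6 ] jaw dir [1.    0.011 0.003] F [0.1 2.3 7.1] t 11.9333 op 0.0236 q6 [-2.7 14.5  3.2 78.5  0.  86.7]
shift cm [ 0.19  1.19 -0.16] turn 0.019317255166470204
104 241 255 250 260
(array([619.4, 147.5]), array([33.5, 28.1]), 4.6, 'mean', array([619.2, 147. ], dtype=float32))
```

View pics/crop13.png

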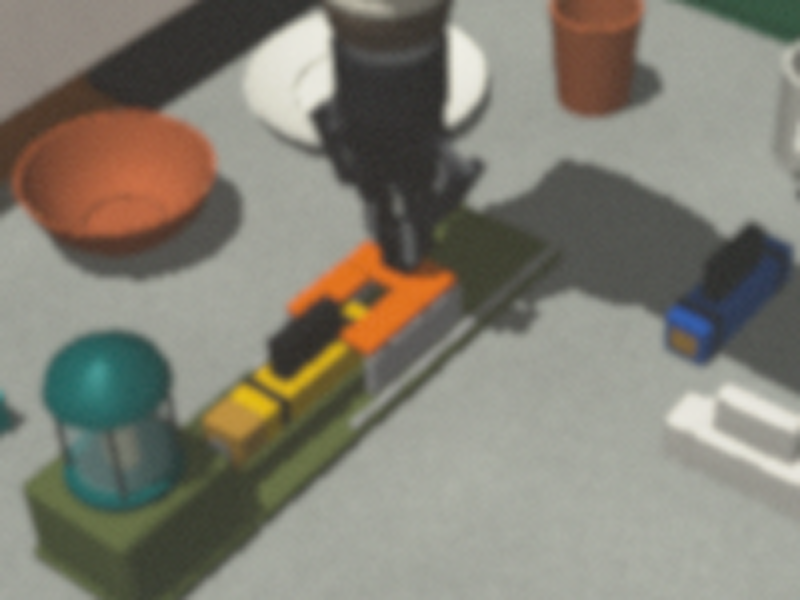

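Rail prongs are passing over the stick beside the fin; small steps to the end stop now.

Call:
{"method": "play_rows", "body": {
  "rows": [
    [[0,0.3,0],0,2],
    [[0,0.6,0],0,2],
    [[0,0.9,0],0,2],
    [[0,1.2,0],0,2],
    [[0,1.2,0],0,2],
    [[0,1.2,0],0,2]
  ]
}}

```text
time: 12.48
ee_pos: [0.6216, -0.0184, 0.0709]
tcp_rot: [-31.4, 89.8, -30.8]
wrist_force: [-0.6, -4.6, 7.0]
opening: 0.0233
```

Call:
{"method": "play_rows", "body": {
  "rows": [
    [[0,0.2,0],0,2],
    [[0,0.4,0],0,2],
    [[0,0.4,0],0,2],
    [[0,0.4,0],0,2]
  ]
}}

```text
time: 12.82
ee_pos: [0.6217, -0.0182, 0.071]
tcp_rot: [-68.8, 89.5, -68.5]
wrist_force: [0.0, -24.0, 5.9]
opening: 0.0234
```

Call:
{"method": "play_rows", "body": {
  "rows": [
    [[0,-0.3,0],0,2],
    [[0,-0.3,0],0,3],
    [[0,-0.3,0],0,4.5],
    [[0,-0.3,0],0,4.5],
    [[0,-0.3,0],0,4.5],
    [[-2,-0.3,0],0,4.5],
    [[-5,-0.3,0],0,4.5],
    [[-9,-0.3,0],0,4.5],
    [[-12,-0.3,0],0,4.5],
    [[-12,-4,0],0,4.5],
    [[-12,-8,0],0,4.5],
    [[-12,-12,0],0,4.5]
  ]
}}

```text
time: 13.82
ee_pos: [0.6222, -0.1339, 0.1896]
tcp_rot: [-9.2, 89.9, -8.4]
wrist_force: [0.6, -1.2, -0.7]
opening: 0.0448
```

Call:
{"method": "play_rows", "body": {
  "rows": [
    [[0,-4,0],0,4.5],
    [[0,-8,0],0,4.5],
    [[0,-8,0],0,4.5],
    [[0,-8,0],0,4.5]
  ]
}}

```text
time: 14.15
ee_pos: [0.6224, -0.2155, 0.1881]
tcp_rot: [153.0, 89.9, 153.4]
wrist_force: [0.4, 1.0, -1.0]
opening: 0.0446
```

```bash
python3 - <<'E'
from h import *
from meas import comp,rect
plan([.620,-.017,.069],90.6)
p,_=snap('side','z');t,_=snap('top','z')
h=cv2.cvtColor(t,cv2.COLOR_BGR2HSV); H,S,V=[h[...,i].astype(int) for i in range(3)]
print('rail',rect('top',comp((H<16)&(S>200)&(V>120),(290,162,376,202)),.056))
k=comp(V<50,(278,174,310,196)); print('fin',rect('top',k,.078))
cv2.imwrite(f'pics/crop14.png',cv2.resize(p[150:300,190:390],None,fx=4,fy=4,interpolation=cv2.INTER_CUBIC))
cv2.imwrite(f'pics/crop14t.png',cv2.resize(t[140:260,205:405],None,fx=4,fy=4,interpolation=cv2.INTER_CUBIC))
E
python3 fol.py pics/z_side.png
```

```text
ee [ 0.6224 -0.2155  0.1881] rot [153.    89.94 153.41] jaw dir [ 1.     0.007 -0.001] F [ 0.4  1.  -1. ] t 14.15 op 0.0446 q6 [-19.1  19.9  22.8  93.    0.   70.5]
shift cm [11.92 19.84 -0.08] turn -0.18915333670543077
rail (array([621.3,  14.4]), array([74.4, 94.7]), 90.8, 'mean', array([620.6,  14.4], dtype=float32))
fin (array([617.5,  70.8]), array([58.9, 19.1]), 88.8, 'mean', array([617.1,  70. ], dtype=float32))
103 241 256 250 260
(array([618.6, 146.8]), array([35.5, 26.7]), 4.0, 'mean', array([619.2, 146.6], dtype=float32))
```

View pics/crop14.png

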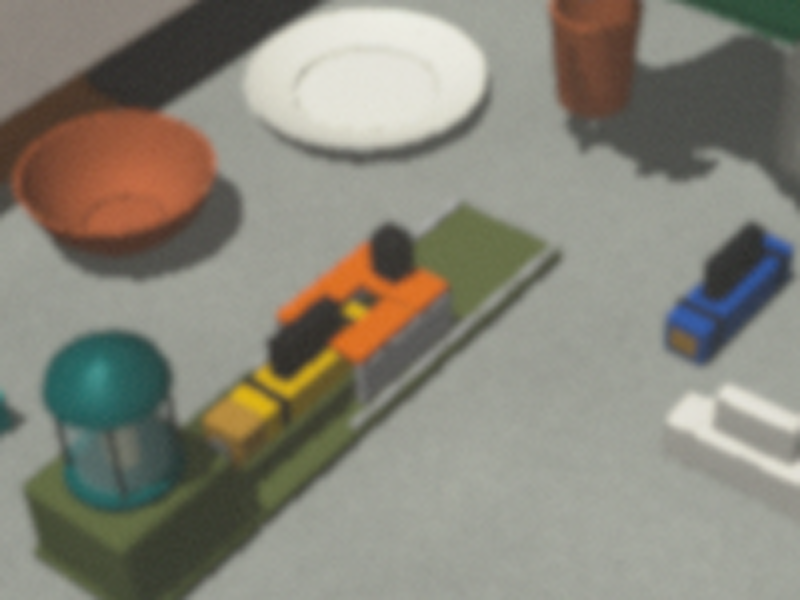

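View pics/crop14t.png

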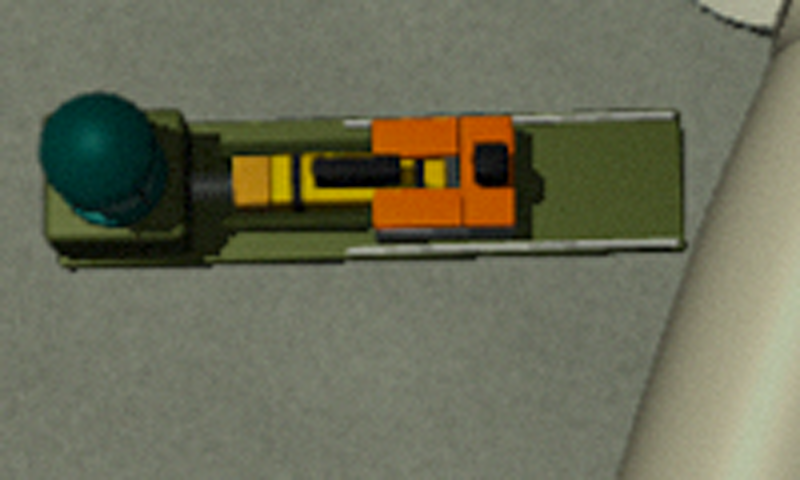

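```bash
python3 -c "
from workcell import bot
print(bot.job_done())"
```

```text
the job is handed in; nothing more can be done
None
```

The yellow stick is loaded in the dock, the orange rail is home, and I handed the job in at about 14 s. No verdict was reported.

I gripped the stick by its fin and pushed it over the lip until the follower had moved back about 20 mm. I then lowered it to the floor, released it against the spring, and slid the rail in by its knob.

Last checks:
- **Stick:** before the rail closed, its fin top read 78 mm, as it should for a stick lying flat. The lip was visible behind its tail.
- **Follower:** the side camera puts it about 16 mm back, against 15 mm expected.
- **Rail:** it stopped hard (24 N, no further motion). Its tips measured at y ≈ 61.7 mm, which matches fully closed.
- **Robot:** the gripper was clear, touching nothing.
- **Blue stick and bystanders:** the arm stayed clear of them, and the blue stick looked unmoved in the last picture. I did not measure the positions of the blue stick or the other things again.

My first estimate of the stick's position along the channel was about 5 mm off from what the follower showed. I used the follower's movement and the push force instead. The fin measured about 3 mm off the dock centre line in the last top view. I put that down mostly to its dark side face and shadow being counted in.

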